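Balance the loaded swing-out rotor

TASK

The six-bucket centrifuge rotor on its loading stand has been filled out of balance. Rearrange its six vials so that each one stands straight across the hub from its twin of the same kind, one vial to a bucket, upright and all the way down; the empty steel tray is free to park a vial in meanwhile. Never tip a vial over, and do not shift the small white bottle or the beaker.

Things in the scene. Friction and masses are not known exactly. Their poses are not given: they have to be found in the camera images.
- rotor: Centrifuge rotor on its stand, fixed, 210 mm across. Origin: on the bench under the hub axis. Six equal steel buckets, centres 75 mm from the axis, the first on the rotor's +x axis, then every 60 degrees. Bucket: inner floor 16 mm and rim 52 mm above the bench; bore 33 mm, flaring to 44 mm at the rim, 50 mm outside. Hub nut 34 mm across, 66 mm high; arms lower than rims.
- septum_1: 40 ml amber glass vial with a white open-top cap: from above a white ring 29 mm across with a 20 mm wide, 4.5 mm deep recess and a dark rubber septum in it. 80 mm tall; body 27.6 mm across up to 58 mm, cap from 66 mm up to the top. Middle height of the three kinds. Origin: centre of the underside, z up. 45 g. In a bucket its origin is 16 mm above the bench. Twin of septum_2.
- septum_2: 40 ml amber glass vial with a white open-top cap: from above a white ring 29 mm across with a 20 mm wide, 4.5 mm deep recess and a dark rubber septum in it. 80 mm tall; body 27.6 mm across up to 58 mm, cap from 66 mm up to the top. Middle height of the three kinds. Origin: centre of the underside, z up. 45 g. In a bucket its origin is 16 mm above the bench. Twin of septum_1.
- squat_1: Short 20 ml amber glass vial with a full-width, closed, flat white cap (a plain white disc from above). 62 mm tall; body 27.6 mm across, cap 30 mm across from 44 mm up to the top. Lowest of the three kinds. Origin: centre of the underside, z up. 45 g. In a bucket its origin is 16 mm above the bench. Twin of squat_2.
- squat_2: Short 20 ml amber glass vial with a full-width, closed, flat white cap (a plain white disc from above). 62 mm tall; body 27.6 mm across, cap 30 mm across from 44 mm up to the top. Lowest of the three kinds. Origin: centre of the underside, z up. 45 g. In a bucket its origin is 16 mm above the bench. Twin of squat_1.
- narrow_1: Narrow-neck 30 ml amber glass vial with a slim closed white cap (from above a small white disc with amber round it). 94 mm tall; body 27.6 mm across up to 58 mm, shoulder up to 71 mm, cap 20 mm across from 73 mm up to the top. Tallest of the three kinds. Origin: centre of the underside, z up. 45 g. In a bucket its origin is 16 mm above the bench. Twin of narrow_2.
- narrow_2: Narrow-neck 30 ml amber glass vial with a slim closed white cap (from above a small white disc with amber round it). 94 mm tall; body 27.6 mm across up to 58 mm, shoulder up to 71 mm, cap 20 mm across from 73 mm up to the top. Tallest of the three kinds. Origin: centre of the underside, z up. 45 g. In a bucket its origin is 16 mm above the bench. Twin of narrow_1.
- tray: Empty square stainless tray, fixed, 120 x 120 mm, 16 mm high, walls and floor 3 mm thick, so a vial set in it stands 3 mm above the bench. Origin: centre of the underside. Free parking space.
- beaker: Small low glass beaker with a white frosted band, 50 mm across, about 60 mm tall, loose; a bystander, not to be shifted. Origin: centre of the underside.
- bottle_hdpe: Small white plastic bottle with a blue cap, 48 mm across, 95 mm tall, loose; a bystander behind the rotor, not to be shifted. Origin: centre of the underside.
There are look-alikes about, which are no part of the job. What is shaped like the septum_2 but green or purple is not meant.

How it is judged:
By the outcome, as a careful person would: the job done as asked, in the order asked, and still so for the second after the job is handed in, with the robot touching nothing.
It also fails if it takes over 120 s, if anything falls off the work surface, if the arm or the gripper's body presses on something with over 40 N, if the wrist force passes 120 N, or if a joint passes its speed limit or range.

ROBOT

A 7-joint arm with a two-finger parallel gripper is mounted at the origin on a cart in front of the work surface, level with it; the furniture and walls round the work are solid. World frame = base frame: x ahead of the robot, y to its left, z up, the work surface at z = 0. Lengths are in m, angles in rad, forces in N, time in s.
With the tool pointing down it reaches from about 0.425 to 0.95 m from the base axis. Payload 16.7 kg.
Tool frame: the origin (TCP) lies midway between the tips of the shut fingers; the grasp point (between the pads) lies 19 mm behind it; z points along the fingers, y is the line along which they close (so a half turn about z gives the same grasp; the last joint's range is limited). The gripper opens to 94 mm and grips with 3 to 60 N. Pads are 16 mm wide; open, the fingers measure 119 mm over their backs; the gripper's body (75 mm by 177 mm) begins 78 mm behind the grasp point.
Start: joints at [-1.359, 0.426, 0.074, 1.606, -0.034, 1.111, -0.067], TCP at [0.238, 0.631, 0.173] pointing down, gripper open.
Joint ranges: [-2.85, 2.85], [-0.5, 2.14], [-1.23, 1.37], [0.21, 2.46], [-1.02, 4.16], [0.16, 2.05], [-2.73, 2.73]. Speed limits (rad/s): [1.89, 1.89, 2.39, 2.39, 3.01, 3.01, 3.01].

INTERFACE

Orientations are given as a unit quaternion [x, y, z, w].
In Python, from cell import manip gives the robot as it stands. Calls block until the motion is done:
- manip.move_pose(position, orientation): joint-space move of the TCP to a pose.
- manip.movel(position, orientation=None, feed=0.15, f_stop=None): straight line of the TCP; orientation=None keeps the orientation; feed is the mean speed in m/s. With f_stop (N) it stops when the force on the tool has changed by that much, and returns True; else False.
- manip.move_joints(angles): joint-space move.
- manip.command_gripper(opening, f_grip=None): finger opening in m; f_grip is the grip in N (None keeps the last); returns when the fingers have stopped.
- manip.wait(seconds).
- manip.solve_ik(position, orientation): joint angles nearest the present ones, or None.
- manip.state(): the state.
- manip.read_camera(name): name is "scene" or "side" or "wrist"; returns a dict with "image" (480x640x3 uint8, blue, green, red), "z_map" (480x640 float32, m along the optical axis (not along the pixel's ray), 0 where there is no reading), "fov_y" (degrees; the focal length in pixels is half the picture's height over the tangent of half this angle, whatever the lens; pixels are square), "cx", "cy" (the principal point, pixels), "R" (3x3) and "t" (3): a world point X has camera coordinates R X + t; the wrist camera has in their place "T_tool_cam" (4x4, takes a point from camera to tool coordinates, whose origin is the TCP and whose axes are the flange's). Camera axes: x right, y down, z forward; pixel columns grow to the right and rows downward; lengths in m; the calibration is good to about 2 mm. A picture is of the moment at which its call begins: read the wrist's pose just before it.
A pose or a line that the arm cannot do raises manip.Unreachable and nothing moves.
- manip.job_done(): hands the job in; it is judged then, once.
The state is a dict: "clock": time; "joints": joint angles; "joint_vel": joint speeds; "joint_torque": joint torques, N m; "position": TCP position; "tool_rot": TCP orientation; "wrist_force": force on the tool from outside, world axes, zero at the start; "torque": the same for the moment, N m; "finger_gap": finger opening in m; "grasp_force": force on a finger pad.
Only numpy, scipy, OpenCV 4.12 (cv2) and the standard library are available. Lean on these libraries where they do the work, as an engineer would, in place of code of your own. Each camera call takes 0.05 s, during which the arm holds its last target. There are 200 camera calls.

## Working session

There is one attempt and no reset: what is moved stays moved. The work goes in short steps, each a Python script; the robot and the scene stay as the last script left them, time stands still between calls to the robot, and variables do not carry over. Pictures are saved under pics/ and viewed, at most 14 in all, crops included, and the job is handed in when it is done.

```bash
mkdir -p pics; ls; python3 - <<'E'
from cell import manip
import cv2,numpy as np
s=manip.state();print(s)
ims=[]
for n in("scene","side"):
    c=manip.read_camera(n);cv2.imwrite(f"pics/{n}0.png",c["image"]);print(n,c["fov_y"],c["cx"],c["cy"],c["R"],c["t"],np.mean(c["z_map"]>0))
E
```

```text
pics
{'clock': 0.0, 'joints': array([-1.35951433,  0.42671007,  0.07382991,  1.60662852, -0.03405285,
        1.11082443, -0.06710374]), 'joint_vel': array([-0.00041805, -0.00106837,  0.0002333 , -0.00043607, -0.00064545,
        0.00148499, -0.00223089]), 'joint_torque': array([-6.09879294e-05, -9.35818863e+01,  3.66586290e+00, -4.54174876e+01,
       -4.90841491e-02,  2.02141854e-02,  9.35219373e-05]), 'position': array([0.23813847, 0.63106042, 0.17268019]), 'tool_rot': array([ 1.79412234e-01,  9.83773764e-01, -6.53966279e-04, -5.37531307e-05]), 'wrist_force': array([ 0.33563375,  0.03186637, -0.46487594]), 'torque': array([ 0.00672222, -0.03779204,  0.0044907 ]), 'grasp_force': 0.0, 'finger_gap': 0.09402374445878617}
scene 54.27047460195616 320.5272596625572 251.56099352967524 [[-6.96347733e-01 -7.17704548e-01 -1.28884649e-04]
 [-4.17263938e-01  4.04993466e-01 -8.13554607e-01]
 [ 5.83944039e-01 -5.66463128e-01 -5.81488507e-01]] [0.40460472 0.29180694 0.52753359] 0.9959114583333334
side 49.52400313833309 320.54659867665987 239.1328683294254 [[ 0.81682345 -0.57681371 -0.00924079]
 [-0.31530285 -0.43297034 -0.8444648 ]
 [ 0.48309789  0.6926923  -0.53553133]] [-0.47634766  0.24517891  0.66918244] 0.9959993489583333
```

View pics/scene0.png

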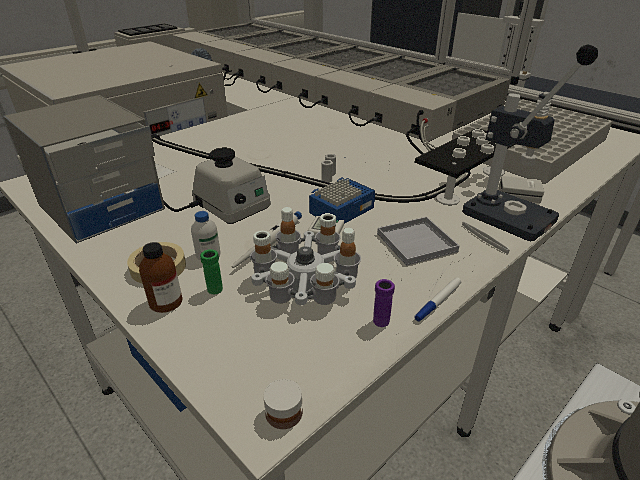

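View pics/side0.png

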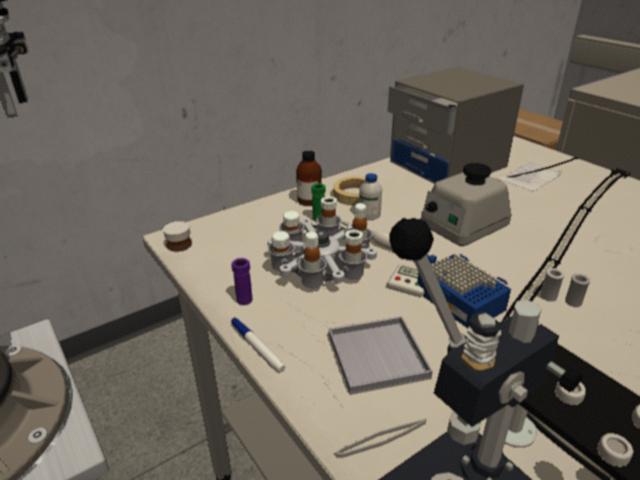

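Scene view: the rotor hub is near (305,255). Clockwise from the back-left, the caps look like narrow (287,215), septum (327,220), narrow (347,237), squat (325,270), squat (280,270) and septum (262,240). The tray is at (417,240) and the small bottle at (205,235). The side view shows the same rotor at (323,248). Next I'll find rough positions and a vantage point for the wrist camera.

```bash
cat > h.py <<'E'
from cell import manip
import cv2,numpy as np
from scipy.spatial.transform import Rotation as Rn
def cam(name):
    s=manip.state(); c=manip.read_camera(name); c["f"]=240/np.tan(np.radians(c["fov_y"]/2))
    if name=="wrist":
        T=np.eye(4);T[:3,:3]=Rn.from_quat(s["tool_rot"]).as_matrix();T[:3,3]=s["position"]
        T=T@np.array(c["T_tool_cam"]); c["C"]=T[:3,3]; c["A"]=T[:3,:3]
    else: c["A"]=np.array(c["R"]).T; c["C"]=-c["A"]@c["t"]
    return c
def ray(c,u,v): return np.array([(u-c["cx"])/c["f"],(v-c["cy"])/c["f"],1.0])@c["A"].T
def plane(c,u,v,z): d=ray(c,u,v); return c["C"]+d*(z-c["C"][2])/d[2]
def proj(c,X): p=(np.asarray(X)-c["C"])@c["A"]; return p[...,:2]/p[...,2:]*c["f"]+[c["cx"],c["cy"]]
def world(c):
    v,u=np.mgrid[:480,:640]; z=c["z_map"][...,None]
    return c["C"]+(np.stack([(u-c["cx"])/c["f"],(v-c["cy"])/c["f"],np.ones(u.shape)],-1)*z)@c["A"].T
def tri(c1,p1,c2,p2):
    d1,d2=ray(c1,*p1),ray(c2,*p2); s=np.linalg.lstsq(np.stack([d1,-d2],1),c2["C"]-c1["C"],rcond=None)[0]
    a,b=c1["C"]+s[0]*d1,c2["C"]+s[1]*d2; return (a+b)/2,np.linalg.norm(a-b)
def down(yaw): # tool y axis along world angle yaw
    y=np.array([np.cos(yaw),np.sin(yaw),0]);z=np.array([0,0,-1.]);return Rn.from_matrix(np.stack([np.cross(y,z),y,z],1)).as_quat()
E
python3 - <<'E'
from h import *
a,b=cam("scene"),cam("side")
W={}
for n,c,hub,tray in(("scene",a,(305,253),(417,240)),("side",b,(323,248),(380,352))):
    w=world(c); m=lambda p:np.median(w[p[1]-2:p[1]+3,p[0]-2:p[0]+3].reshape(-1,3),0).round(4)
    h=m(hub);print(n,"hub",h,"tray",m(tray),"cam",c["C"].round(3))
    near=np.hypot(w[...,0]-h[0],w[...,1]-h[1])<.125
    hsv=cv2.cvtColor(c["image"],cv2.COLOR_BGR2HSV)
    k=(near&(w[...,2]>.068)&(hsv[...,1]<60)&(hsv[...,2]>110)).astype(np.uint8)
    N,L,S,_=cv2.connectedComponentsWithStats(k)
    for i in range(1,N):
        if S[i,4]>15: q=w[L==i];print(S[i],q.mean(0).round(3),q[:,2].max().round(3))
for p,q in(((283,392),(177,230)),((205,216),(371,178)),((417,240),(380,352))): print(tri(a,p,b,q))
for n in ("bottle",(205,240)),("white",(283,395)),: print(n,world(a)[n[1][1],n[1][0]])
print(manip.read_camera("wrist")["T_tool_cam"])
print(down(0),Rn.from_quat(manip.state()["tool_rot"]).as_matrix().round(3))
E
```

```text
scene hub [0.5918 0.0274 0.0661] tray [ 0.5299 -0.226   0.0039] cam [0.095 0.471 0.544]
[281 207  12  10  59] [0.669 0.001 0.109] 0.112
[320 213  16  12  82] [ 0.614 -0.051  0.095] 0.098
[342 228  13  10  71] [ 0.542 -0.028  0.109] 0.112
[253 231  18  11  84] [0.651 0.075 0.095] 0.098
[270 261  19  13 170] [0.579 0.096 0.078] 0.081
[315 263  19  13 169] [0.526 0.045 0.078] 0.081
side hub [0.5932 0.0061 0.0469] tray [ 0.5367 -0.2191  0.003 ] cam [ 0.143 -0.632  0.561]
[321 197  16  12 136] [0.652 0.068 0.093] 0.098
[354 204  12  14 136] [ 0.668 -0.004  0.104] 0.112
[283 211  17  14 167] [0.58  0.09  0.076] 0.08
[345 230  18  15 174] [ 0.614 -0.055  0.093] 0.098
[272 232  18  14 196] [0.525 0.039 0.076] 0.081
[305 232  13  16 173] [ 0.542 -0.033  0.104] 0.112
(array([0.40924929, 0.23414116, 0.03919453]), np.float64(0.0017728810821690587))
(array([0.78404389, 0.10412145, 0.09158442]), np.float64(0.0030529410966948943))
(array([ 0.53027498, -0.22369476,  0.00738011]), np.float64(0.005908081711463109))
('bottle', (205, 240)) [0.76782921 0.12046528 0.05147325]
('white', (283, 395)) [0.40403697 0.23902999 0.04350271]
[[ 5.28148230e-04 -9.66587786e-01 -2.56335275e-01  7.46175602e-02]
 [ 9.99999792e-01  6.05514801e-04 -2.22892033e-04  3.54732726e-04]
 [ 3.70659520e-04 -2.56335104e-01  9.66587904e-01 -2.10249266e-01]
 [ 0.00000000e+00  0.00000000e+00  0.00000000e+00  1.00000000e+00]]
[0.70710678 0.70710678 0.         0.        ] [[-0.936  0.353 -0.   ]
 [ 0.353  0.936 -0.001]
 [-0.    -0.001 -1.   ]]
```

The heights match the three kinds: narrow about 110 mm, septum about 96 mm, squat about 78 mm. The hub is near (0.597, 0.021). Next, the wrist camera goes over the rotor in two opposite orientations.

```bash
python3 - <<'E'
from h import *
import pickle
s=manip.state(); p=s["position"]
manip.movel([p[0],p[1],.33],feed=.3)
out=[]
for i,yaw in enumerate((np.pi/2,-np.pi/2)):
    manip.move_pose([.597,.021,.24],down(yaw)); manip.wait(.2)
    c=cam("wrist"); out.append(c); cv2.imwrite(f"pics/w{i}.png",c["image"]); print(manip.state()["clock"],manip.state()["joints"].round(2))
pickle.dump(out,open("w.pkl","wb"))
cv2.imwrite("pics/w01.png",np.hstack([cv2.resize(c["image"],(400,300)) for c in out]))
for c in out:
    w=world(c); near=np.hypot(w[...,0]-.597,w[...,1]-.021)<.11
    hsv=cv2.cvtColor(c["image"],cv2.COLOR_BGR2HSV); print()
    k=(near&(w[...,2]>.068)&(hsv[...,1]<70)&(hsv[...,2]>110)).astype(np.uint8)
    cs,_=cv2.findContours(k,cv2.RETR_EXTERNAL,cv2.CHAIN_APPROX_NONE)
    for q in cs:
        if cv2.contourArea(q)<150: continue
        (u,v),r=cv2.minEnclosingCircle(q); m=np.zeros(k.shape,np.uint8);cv2.drawContours(m,[q],-1,1,-1)
        z=np.percentile(w[(m&k)>0][:,2],80); P=plane(c,u,v,z); print((round(u),round(v)),"r",round(r*np.linalg.norm(P-c["C"])/c["f"]*1e3,1),P.round(4))
E
```

```text
3.7 [-0.7   0.29  0.69  1.74 -0.2   1.19  1.62]
4.2 [-0.7   0.29  0.69  1.74 -0.2   1.19  1.62]

(289, 306) r 10.2 [6.689e-01 6.000e-04 1.091e-01]
(371, 283) r 15.1 [0.6521 0.0732 0.095 ]
(232, 243) r 15.3 [ 0.615  -0.0501  0.0952]
(394, 201) r 15.4 [0.5804 0.0942 0.0774]
(252, 161) r 11.1 [ 0.5436 -0.0278  0.1093]
(340, 139) r 16.3 [0.5265 0.0441 0.0774]

(290, 306) r 10.6 [0.6685 0.001  0.1092]
(372, 284) r 15.2 [0.6526 0.0734 0.0951]
(232, 243) r 15.5 [ 0.6151 -0.0502  0.0951]
(395, 201) r 15.1 [0.5808 0.0942 0.0773]
(252, 161) r 10.8 [ 0.5436 -0.0277  0.1094]
(340, 139) r 16.3 [0.5267 0.0441 0.0774]
```

View pics/w01.png

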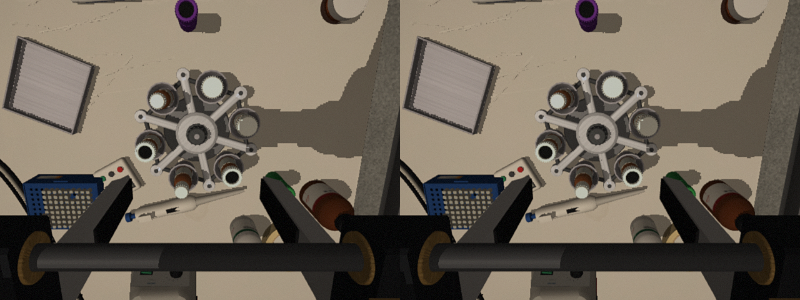

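Wrist view (both halves show the same pose, since the half turn is equivalent): the rotor hub is at (197,130) in the picture. Closed white discs sit at (212,87) and (247,125), rings at (145,151) and (232,177), and slim caps at (182,187) and (160,100). The tray is at (50,85). So the order round the rotor is N S N Q Q S.

Shortest plan, four moves:
1. Q4 → tray
2. S5 → bucket 4
3. N0 → bucket 5
4. Q → bucket 0

I'll take a second view for triangulation, then check it.

```bash
python3 - <<'E'
from h import *
import pickle
from scipy.optimize import least_squares
manip.move_pose([.60,-.03,.24],down(0.)); manip.wait(.2)
c2=cam("wrist"); c1=pickle.load(open("w.pkl","rb"))[0]; cv2.imwrite("pics/w2.png",c2["image"])
def caps(c):
    w=world(c); hsv=cv2.cvtColor(c["image"],cv2.COLOR_BGR2HSV); o=[]
    k=((np.hypot(w[...,0]-.598,w[...,1]-.022)<.11)&(w[...,2]>.068)&(hsv[...,1]<70)&(hsv[...,2]>110)).astype(np.uint8)
    for q in cv2.findContours(k,cv2.RETR_EXTERNAL,cv2.CHAIN_APPROX_NONE)[0]:
        if cv2.contourArea(q)<150: continue
        p,r=cv2.minEnclosingCircle(q); m=np.zeros(k.shape,np.uint8);cv2.drawContours(m,[q],-1,1,-1)
        P=plane(c,*p,np.percentile(w[(m&k)>0][:,2],80)); o.append((p,P))
    return o
A,B=caps(c1),caps(c2); pts=[]
for p,P in A:
    q,Q=min(B,key=lambda b:np.hypot(*(b[1]-P)[:2])); X,e=tri(c1,p,c2,q); pts.append((P+Q)/2); print(P.round(4),Q.round(4),"tri",X.round(4),round(e,4))
pts=np.array(pts)
f=lambda x:np.concatenate([min(([*(p[:2]-x[:2]-.075*np.array([np.cos(x[2]+k*np.pi/3),np.sin(x[2]+k*np.pi/3)]))] for k in range(6)),key=np.linalg.norm) for p in pts])
r=least_squares(f,[.598,.022,-.3]); print("rotor",r.x.round(4),"res mm",(r.fun*1e3).round(1))
for c in(c1,c2):
    w=world(c); h=w[(np.hypot(w[...,0]-r.x[0],w[...,1]-r.x[1])<.012)]; print("hub z",np.percentile(h[:,2],80).round(4))
    for k in range(6):
        b=r.x[:2]+.075*np.array([np.cos(r.x[2]+k*np.pi/3),np.sin(r.x[2]+k*np.pi/3)]); d=np.hypot(w[...,0]-b[0],w[...,1]-b[1]); z=w[(d>.0215)&(d<.0255)][:,2]; print("rim",k,b.round(4),np.percentile(z,[50,80]).round(4))
    t=(np.abs(w[...,0]-.53)<.1)&(np.abs(w[...,1]+.224)<.1)&(w[...,2]>.012)&(w[...,2]<.02); m=t.astype(np.uint8)
    if m.sum()>200: print("tray rim",m.sum(),cv2.minAreaRect(w[t][:,:2].astype(np.float32)),np.median(w[t][:,2]))
E
```

```text
[6.689e-01 6.000e-04 1.091e-01] [0.6695 0.0017 0.1093] tri [0.6705 0.0007 0.1051] 0.0008
[0.6521 0.0732 0.095 ] [0.6533 0.0738 0.0953] tri [0.6543 0.0742 0.0888] 0.0002
[ 0.615  -0.0501  0.0952] [ 0.6157 -0.0497  0.0953] tri [ 0.6159 -0.0508  0.0915] 0.0002
[0.5804 0.0942 0.0774] [0.5817 0.0948 0.0775] tri [0.5814 0.0956 0.0706] 0.0002
[ 0.5436 -0.0278  0.1093] [ 0.5447 -0.028   0.1095] tri [ 0.5439 -0.0286  0.1054] 0.0005
[0.5265 0.0441 0.0774] [0.5274 0.0442 0.0775] tri [0.5266 0.0442 0.0733] 0.0002
rotor [ 0.5982  0.0226 -0.2933] res mm [-0.8  0.2 -0.2 -0.4 -0.   0.6 -0.  -1.1  0.6  0.9  0.5 -0.1]
hub z 0.0655
rim 0 [0.67   0.0009] [0.0494 0.0508]
rim 1 [0.6529 0.0739] [0.0493 0.0508]
rim 2 [0.5811 0.0956] [0.3776 0.3916]
rim 3 [0.5264 0.0443] [0.4502 0.4502]
rim 4 [ 0.5436 -0.0288] [0.3811 0.3892]
rim 5 [ 0.6154 -0.0504] [0.0501 0.0517]
tray rim 1732 ((0.528465211391449, -0.2217641919851303), (0.12127742171287537, 0.1205388531088829), 68.27651977539062) 0.01444071193933405
hub z 0.0657
rim 0 [0.67   0.0009] [0.385  0.3898]
rim 1 [0.6529 0.0739] [0.05   0.0511]
rim 2 [0.5811 0.0956] [0.0502 0.0512]
rim 3 [0.5264 0.0443] [0.0501 0.0511]
rim 4 [ 0.5436 -0.0288] [0.3874 0.392 ]
rim 5 [ 0.6154 -0.0504] [0.0496 0.0509]
tray rim 692 ((0.530677318572998, -0.21601912379264832), (0.11117937415838242, 0.12030607461929321), 68.52018737792969) 0.014567911450525939
```

Everything agrees to about 1 mm: rims 51 mm, hub 65.6 mm, tray centre (0.529, −0.222). Starting with Q4 → tray.

```bash
cat >> h.py <<'E'
H=np.array([.5982,.0226]);PH=-.2933; TRAY=np.array([.529,-.222])
ang=lambda k:PH+k*np.pi/3
bucket=lambda k:H+.075*np.array([np.cos(ang(k)),np.sin(ang(k))])
ZT={"Q":.058,"S":.070,"N":.0885}   # TCP height of the grasp, vial standing in a bucket
UP=.128
def stat(t): s=manip.state(); print(t,"t",round(s["clock"],1),"gap",round(s["finger_gap"],4),"F",round(float(s["grasp_force"]),1),"pos",s["position"].round(4),"w",s["wrist_force"].round(1))
def pick(kind,xy,yaw,dz=0.,op=.048):
    q=down(yaw); z=ZT[kind]+dz
    manip.move_pose([*xy,max(z,.09)+UP],q); manip.command_gripper(op,15)
    manip.movel([*xy,z+.03],feed=.2)
    if manip.movel([*xy,z],feed=.05,f_stop=8): stat("TOUCH"); return False
    manip.command_gripper(0.,15); stat("gripped "+kind)
    manip.movel([*xy,z+.128],feed=.12); stat("lifted"); return manip.state()["finger_gap"]>.015
def carry(kind,xy,yaw): manip.move_pose([*xy,ZT[kind]+UP],down(yaw))
def lower(kind,xy,dz=0.,op=.048):
    z=ZT[kind]+dz
    manip.movel([*xy,z+.045],feed=.2)
    hit=manip.movel([*xy,z],feed=.04,f_stop=8); stat(f"down hit={hit} target z {z:.4f}")
    if hit and manip.state()["position"][2]>z+.005: return False
    manip.command_gripper(op); manip.movel([*xy,z+.12],feed=.2); return True
E
python3 - <<'E'
from h import *
for k,kd in((2,"Q"),(1,"S"),(2,"S"),(0,"N"),(1,"N"),(0,"Q")): 
    print(k,kd,[manip.solve_ik([*bucket(k),ZT[kd]+d],down(ang(k))) is not None for d in(0,.128)],end=" ")
if pick("Q",bucket(2),ang(2)):
    carry("Q",TRAY,ang(2)); print(lower("Q",TRAY,-.0125))
    manip.move_pose([.56,-.06,.25],down(0.)); manip.wait(.2); c=cam("wrist"); cv2.imwrite("pics/w3.png",c["image"])
E
```

```text
2 Q [True, True] 1 S [True, True] 2 S [True, True] 0 N [True, True] 1 N [True, True] 0 Q [True, True] gripped Q t 10.3 gap 0.0004 F 0.0 pos [0.5811 0.0956 0.058 ] w [-0.7  0.4 -0.6]
lifted t 11.5 gap 0.0006 F 0.0 pos [0.5806 0.0956 0.1853] w [-0.4 -0.4 -0.5]
```

The fingers closed on nothing, so I'll look.

```bash
python3 - <<'E'
from h import *
c=cam("wrist"); s=cam("scene"); print(manip.state()["tool_rot"].round(3))
cv2.imwrite("pics/m1.png",np.hstack([cv2.resize(c["image"],(400,300)),cv2.resize(s["image"][150:350,180:447],(400,300))]))
E
```

```text
[-0.115  0.993 -0.    -0.001]
```

View pics/m1.png

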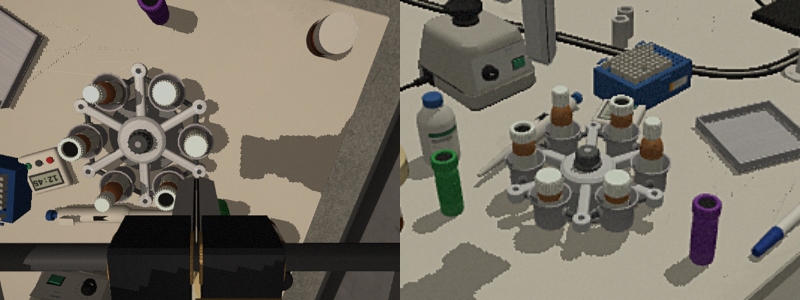

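The squat vial still stands in its bucket at (195,145), and the closed fingers are lined up at (197,180–240). I'll check where the fingertips really are against the reported TCP.

```bash
python3 - <<'E'
from h import *
s=manip.state(); print(s["position"],s["finger_gap"])
w=cam("wrist"); a=cam("scene"); P=s["position"]
print("proj TCP wrist",proj(w,P),"scene",proj(a,P)," grasp pt wrist",proj(w,P+[0,0,.019]))
W=world(w)
for v in range(270,400,8): print(v,W[v,309].round(3),W[v,320].round(3))
A=world(a); near=(np.linalg.norm(A[...,:2]-P[:2],axis=-1)<.06)&(A[...,2]>.12)
q=A[near]; print(len(q)); 
vv,uu=np.nonzero(near); i=np.argsort(q[:,2])[:8]; print(q[i].round(3),uu[i],vv[i])
cv2.imwrite("pics/m2.png",cv2.resize(a["image"][100:300,180:380],(600,600)))
E
```

```text
[0.58070095 0.09552194 0.18527209] 0.0003749253873966856
proj TCP wrist [313.01606419 278.7865685 ] scene [275.11560202 210.00553329]  grasp pt wrist [312.95279669 291.79112165]
270 [0.623 0.102 0.04 ] [0.622 0.111 0.038]
278 [0.631 0.103 0.04 ] [0.629 0.113 0.04 ]
286 [0.572 0.092 0.222] [0.571 0.096 0.221]
294 [0.572 0.092 0.231] [0.57  0.096 0.232]
302 [0.572 0.092 0.239] [0.571 0.096 0.24 ]
310 [0.572 0.092 0.246] [0.571 0.096 0.248]
318 [0.573 0.092 0.252] [0.571 0.096 0.255]
326 [0.573 0.092 0.259] [0.571 0.096 0.261]
334 [0.573 0.093 0.264] [0.571 0.096 0.267]
342 [0.573 0.093 0.271] [0.571 0.096 0.273]
350 [0.573 0.093 0.276] [0.571 0.096 0.279]
358 [0.574 0.093 0.28 ] [0.571 0.096 0.283]
366 [0.573 0.093 0.285] [0.571 0.095 0.288]
374 [0.552 0.088 0.324] [0.549 0.09  0.327]
382 [0.553 0.088 0.325] [0.55  0.09  0.329]
390 [0.554 0.089 0.327] [0.551 0.09  0.33 ]
398 [0.554 0.089 0.328] [0.551 0.09  0.332]
9435
[[0.571 0.096 0.218]
 [0.575 0.098 0.219]
 [0.586 0.1   0.219]
 [0.572 0.091 0.219]
 [0.579 0.099 0.219]
 [0.579 0.1   0.22 ]
 [0.573 0.098 0.22 ]
 [0.572 0.089 0.22 ]] [278 275 269 280 273 272 276 281] [193 192 190 191 191 191 192 190]
```

View pics/m2.png

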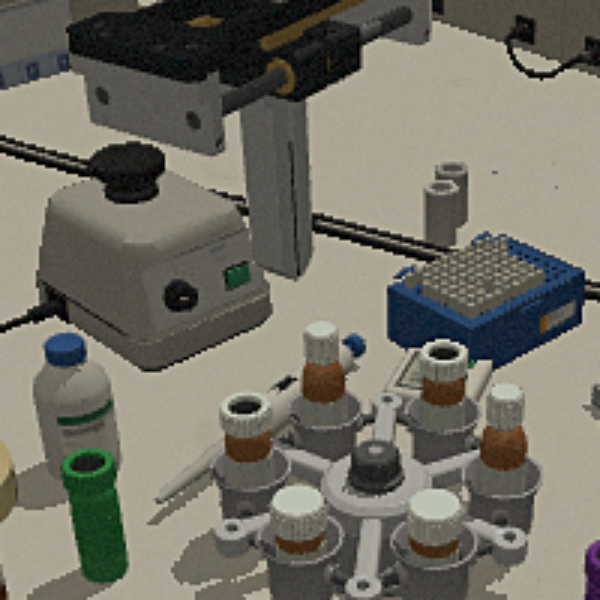

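The picture shows the fingertips well above the caps. Both cameras put them at z ≈ 0.219 with the TCP reported at 0.185, so the tips really end about 33 mm behind the stated TCP. They line up sideways. I'll correct the grasp heights by this offset and keep the force stop on.

```bash
sed -i 's/^ZT=.*/ZT={k:z-.0335 for k,z in {"Q":.058,"S":.070,"N":.0885}.items()}   # TCP heights; real tips are 33.5 mm above the TCP (measured)/; s/op=\.048/op=.054/' h.py
python3 - <<'E'
from h import *
if pick("Q",bucket(2),ang(2)):
    carry("Q",TRAY,ang(2)); print(lower("Q",TRAY,-.0125))
    manip.move_pose([.56,-.06,.22],down(0.)); manip.wait(.2); c=cam("wrist"); cv2.imwrite("pics/w3.png",c["image"])
E
```

```text
gripped Q t 15.1 gap 0.029 F 15.0 pos [0.5812 0.0956 0.0246] w [0.1 0.4 1.8]
lifted t 16.3 gap 0.0292 F 15.0 pos [0.5807 0.0955 0.1518] w [-0.8  0.4 -0.1]
down hit=False target z 0.0120 t 19.5 gap 0.0291 F 15.0 pos [ 0.5292 -0.2221  0.0122] w [-0.   0.   0.1]
True
```

View pics/w3.png

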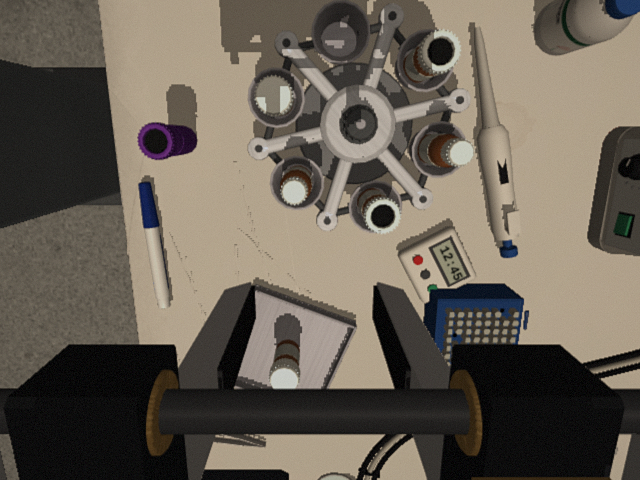

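The squat stands in the tray near (285,375), and its old bucket at (340,30) is empty. Next: S → that bucket, N → S's old bucket.

```bash
python3 - <<'E'
from h import *
ok=False
if pick("S",bucket(1),ang(1)):
    carry("S",bucket(2),ang(2)); ok=lower("S",bucket(2),.0005); print(ok)
if ok and pick("N",bucket(0),ang(0)):
    carry("N",bucket(1),ang(1)); ok=lower("N",bucket(1),.0005); print(ok)
if ok:
    manip.move_pose([.56,-.06,.22],down(0.)); manip.wait(.2); c=cam("wrist"); cv2.imwrite("pics/w4.png",c["image"])
    w=world(c); q=w[(np.linalg.norm(w[...,:2]-TRAY,axis=-1)<.05)&(w[...,2]>.055)&(w[...,2]<.08)]
    z=np.percentile(q[:,2],80); t=q[q[:,2]>z-.004]; print("Q in tray",((t.min(0)+t.max(0))/2).round(4),t.mean(0).round(4),len(t))
    t=q
E
```

```text
gripped S t 25.9 gap 0.0283 F 15.0 pos [0.653  0.074  0.0366] w [1.2 0.3 1. ]
lifted t 27.1 gap 0.0285 F 15.0 pos [0.6525 0.074  0.1637] w [-0.5  0.3 -0.6]
down hit=False target z 0.0370 t 29.8 gap 0.0285 F 15.0 pos [0.5813 0.0956 0.0373] w [-0.7  0.7 -0. ]
True
gripped N t 35.1 gap 0.0189 F 15.0 pos [0.6701 0.0009 0.0551] w [ 1.2 -0.6  0.7]
lifted t 36.4 gap 0.0187 F 15.0 pos [0.6696 0.001  0.1822] w [-0.4 -0.7 -0.3]
down hit=False target z 0.0555 t 39.0 gap 0.0189 F 15.0 pos [0.6531 0.074  0.0558] w [ 0.1  0.7 -0. ]
True
Q in tray [ 0.5299 -0.2178  0.0632] [ 0.53   -0.218   0.0636] 545
```

View pics/w4.png

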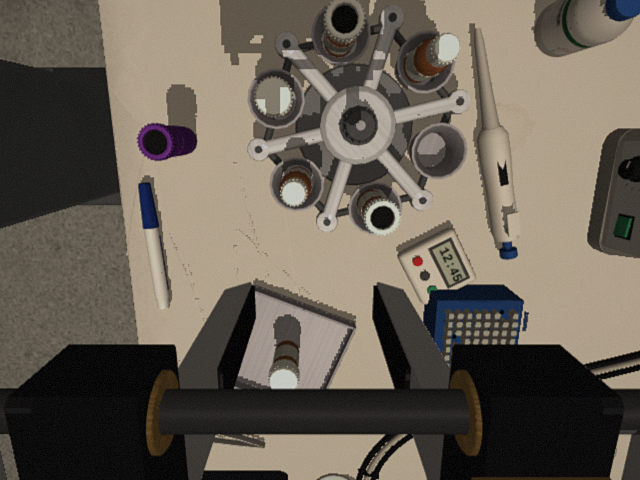

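The septum sits in the bucket at (343,20), the narrow at (430,55), and the bucket at (437,150) is empty. Last move: the squat from the tray.

```bash
python3 - <<'E'
from h import *
if pick("Q",TRAY,ang(2),-.0125):
    manip.movel([*TRAY,ZT["Q"]+UP],feed=.2)
    carry("Q",bucket(0),ang(0)); print(lower("Q",bucket(0),.0005))
    manip.move_pose([.597,.021,.24],down(np.pi/2)); manip.wait(.3); c=cam("wrist")
    w=world(c)
    for k in range(6):
        q=w[np.linalg.norm(w[...,:2]-bucket(k),axis=-1)<.02]; z=np.percentile(q[:,2],90); t=q[q[:,2]>z-.004]; print(k,z.round(4),((t.min(0)+t.max(0))/2-[*bucket(k),0])[:2].round(4))
    a=cam("scene"); cv2.imwrite("pics/fin.png",np.hstack([cv2.resize(c["image"],(400,300)),cv2.resize(a["image"][150:350,180:447],(400,300))]))
E
```

```text
gripped Q t 45.7 gap 0.0288 F 15.0 pos [ 0.5291 -0.222   0.0121] w [0.3 0.2 1.7]
lifted t 46.9 gap 0.029 F 15.0 pos [ 0.5286 -0.2218  0.1393] w [ 0.1  1.  -0.3]
down hit=True target z 0.0250 t 50.8 gap 0.0289 F 15.0 pos [0.6698 0.0009 0.0251] w [-1.6  0.9  8.3]
True
0 0.0772 [-0.0022 -0.0009]
1 0.1072 [-0. -0.]
2 0.3843 [-0.009 -0.016]
3 0.0777 [ 0.0005 -0.0001]
4 0.377 [0.0195 0.0029]
5 0.0951 [-0.0023 -0.0003]
```

View pics/fin.png

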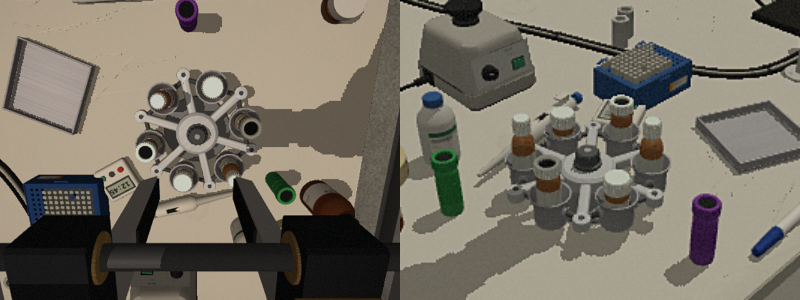

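The picture shows the squats at (562,120) and (617,183), narrows at (522,125) and (653,127), and septa at (547,165) and (622,105), each across from its twin, with the tray empty. One last check of the heights from the fixed cameras, then I'll hand in.

```bash
python3 - <<'E'
from h import *
exp=[.078,.110,.096,.078,.110,.096]; ok=True
for n in("scene","side"):
    w=world(cam(n))
    for k in range(6):
        q=w[(np.linalg.norm(w[...,:2]-bucket(k),axis=-1)<.016)&(w[...,2]<.15)]; z=np.percentile(q[:,2],97); ok&=abs(z-exp[k])<.004; print(n,k,z.round(4),q[q[:,2]>z-.005].mean(0).round(3),bucket(k).round(3))
print(ok)
if ok: print(manip.job_done())
E
```

```text
scene 0 0.0797 [0.667 0.002 0.078] [0.67  0.001]
scene 1 0.1107 [0.651 0.076 0.109] [0.653 0.074]
scene 2 0.0966 [0.581 0.096 0.095] [0.581 0.096]
scene 3 0.0793 [0.525 0.046 0.078] [0.526 0.044]
scene 4 0.1106 [ 0.541 -0.027  0.109] [ 0.544 -0.029]
scene 5 0.0969 [ 0.615 -0.05   0.095] [ 0.615 -0.05 ]
side 0 0.0797 [ 0.668 -0.002  0.078] [0.67  0.001]
side 1 0.111 [0.652 0.072 0.109] [0.653 0.074]
side 2 0.0966 [0.582 0.095 0.095] [0.581 0.096]
side 3 0.0794 [0.526 0.042 0.078] [0.526 0.044]
side 4 0.1108 [ 0.543 -0.032  0.109] [ 0.544 -0.029]
side 5 0.0968 [ 0.615 -0.052  0.095] [ 0.615 -0.05 ]
True
the job is handed in; nothing more can be done
None
```

The job is handed in: all six vials stand upright and fully down, each across the hub from its twin, confirmed by both fixed cameras, in about 52 s of robot time and with nothing tipped and the bottle and beaker left alone.

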